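# Seal the dust extractor's port, then pinch its filter cassette out and hold it

## Task

Get the bench dust extractor ready for its filter change: turn the lock ring on the plugged suction port clockwise all the way, until its ridged lug stands at the long locked mark, so that no dust can fall out. Then squeeze the filter cassette's two opposed side catches together, draw the cassette straight up out of its bay, and finish while still holding it by the squeezed catches, still and upright, with its underside a good few centimetres above the extractor's top: do not put it down or let go. Leave the other things on the bench where they are.

Things in the scene. Friction and masses are not known exactly. Their poses are not given: they have to be found in the camera images.
- extractor: Fixed grey box, 200 x 360 x 150 mm (x, y, z). Origin under its centre, on the bench; z up, -x is its front (control panel). Flat top (deck) at z = 150 mm. On it the suction port at (x, y) = (0, -95) mm and the filter bay at (0, +80) mm. On the deck at the port's -y side a long white bar is the locked mark; a white dot 1.2 rad anticlockwise of it is the open mark.
- lock_ring (a joint): Angle of the lock ring about the port's upright axis, rad: 0 = fully open (at the dot), grows as the ring is turned clockwise seen from above, 1.2 = locked: hard stop, ridged lug at the long bar. Stiff: about 0.1 N m of friction, it stays where it is left.
- ring_grip (a point): On the lock ring's upright axis, 30 mm above the deck: the height to grip. Turns with the ring: y axis along its two opposed lugs, -y to the one with a white ridge on top; parallel to the extractor's axes when locked. Black ring 56 mm across; lugs 60 mm apart over their flat outer faces, 20 mm wide, 12 to 46 mm above the deck. A fixed 43 mm plug fills the ring, top 40 mm above the deck.
- cassette: Loose filter cassette, about 0.3 kg. Origin under its centre, 84 mm above the bench when seated; axes then as the extractor's. Its lower 66 mm (110 x 46 mm) is sunk in the bay with 1.5 to 3 mm play a side; its 126 x 60 mm cover plate lies on the deck. Between the catches a 34 x 30 mm block, top 98 mm above the origin. The catches' teeth hold it under the bay's edge until both are squeezed.
- catch_left (a joint): Travel of the catch on the cassette's +y side, m: 0 = sprung out (locked in), 0.006 = squeezed fully in. Springs take about 3 N to start and 9 N fully in; the tooth is free of the bay's edge from about 0.0035.
- catch_right (a joint): The same for the catch on the cassette's -y side.
- catch_left_pad (a point): Middle of the outer face of the +y catch's pad, 90 mm above the cassette's origin (24 mm above the deck when seated); axes as the cassette's, moves with the catch. Black upright flat pad 34 mm wide along x, 4 to 38 mm above the deck. The two pads' outer faces are 60 mm apart when sprung out, 48 mm when both are fully squeezed.
- catch_right_pad (a point): The same point on the -y catch.
- sanding_block: Bystander: cork sanding block 65 x 110 x 35 mm lying in front of the extractor; origin under its centre.
- deburring_tool: Bystander: wood-handled deburring tool 170 mm long, lying behind the extractor.
- rivet_cup: Bystander: small aluminium cup, 64 mm across, 50 mm high, at the extractor's -y end; origin under its centre.
- angle_offcut: Bystander: piece of aluminium angle 25 x 25 x 220 mm lying behind the extractor.
- hose_cuff: Bystander: grey plastic hose cuff, a ring 60 mm across and 35 mm high, standing loose on the bench at the extractor's +y end.
- water_bottle: Bystander: clear bottle 66 mm across, 200 mm high, to the robot's left.
- solvent_can: Bystander: upright rectangular can 70 x 110 x 200 mm, to the robot's right.
There are look-alikes about, which are no part of the job. What is shaped like the cassette but blue or orange is not meant.

How it is judged:
By the outcome, as a careful person would: the job done as asked, in the order asked, and still so for the second after the job is handed in, while the arm keeps its last pose, push and grip.
It also fails if it takes over 48 s, if anything falls off the work surface, if the arm or the gripper's body presses on something with over 40 N, if the wrist force passes 120 N, or if a joint passes its speed limit or range.

## Robot

A 6-joint arm with a two-finger parallel gripper is mounted at the origin on the work surface. World frame = base frame: x ahead of the robot, y to its left, z up, the work surface at z = 0. Lengths are in m, angles in degrees, forces in N, time in s.
With the tool pointing down it reaches from about 0.3 to 0.75 m from the base axis. Payload 8.5 kg.
Tool frame: the origin (TCP) lies at the very end of the fingers, on their centre line; the grasp point (between the pads) lies 19 mm behind it; y points along the fingers, z is the direction in which the jaws open and shut, and the axes are right-handed (so a half turn about y gives the same grasp; the last joint's range is limited). The gripper opens to 85 mm and grips with 20 to 120 N. Pads are 22 mm wide; open, the fingers measure 114 mm over their backs; the gripper's body (76 mm by 85 mm) begins 54 mm behind the grasp point. The pads swing forward as they close: fully open they stand 13 mm farther back than shut.
Start: joints at [-83.841, 21.807, 74.336, -0, 83.858, -12.336], TCP at [0.174, -0.522, 0.231] pointing down, gripper open.
Joint ranges: [-178.18, 178.18], [-50.72, 133.34], [12.68, 142.11], [-81.47, 261.47], [9.98, 163.14], [-165.26, 165.26]. Speed limits (degrees/s): [136.94, 136.94, 180, 180, 180, 180].

## Interface

Orientations are given as a 3x3 rotation matrix whose columns are the frame's x, y, z axes.
In Python, from rig import env gives the robot as it stands. The module is installed in compiled form; this text tells all that it offers.
- The arm moves only by the tool servo_tool, never from a script. Its argument "rows" is one flat list of numbers, 7 for each row, row after row: the opening, from 0 (shut) to 1 (fully open), then the shift along the world's x, y, z in m, then the turn, a rotation vector about the world's x, y, z in degrees. A call has 1 to 10 rows; each row shifts and turns the commanded pose from where the row before left it; what a row does not reach is not made up. A row lasts 1/12 s, in which the tool goes at most 41.7 mm and 7.16 degrees, less where a joint would pass 70% of its speed; a pose out of reach is approached as far as the arm can. A call with a gripper value outside its range is refused whole. The fingers move at their own pace and stop on an object; "force" is the grip in N (left out, the last holds). Time passes only in rows, so rows that do not move let the fingers close. It gives the time, the measured TCP pose, the force and the opening at its end, in the units of the state.
- env.observe(): the state, without advancing time (a new reading comes with each control period).
- env.get_image(name): name is "scene" or "side" or "wrist"; returns the picture (384x512x3 uint8, red, green, blue); there is no depth.
- env.camera_model(name): a dict with "camera_matrix" (3x3 intrinsics, pixels), "R" (3x3) and "t" (3): a world point X has camera coordinates R X + t; the wrist camera has in their place "mount" (4x4, takes a point from camera to tool coordinates, whose origin is the TCP and whose axes are the tool frame's). Camera axes: x right, y down, z forward; pixel columns grow to the right and rows downward; lengths in m; the calibration is good to about 2 mm. A picture is of the moment at which its call begins: read the wrist's pose just before it. camera_model takes no time and is no camera call.
- env.close_job(): hands the job in, once; it reports no verdict.
The state is a dict: "time_s": time; "q": joint angles; "qvel": joint speeds; "joint_efforts": joint torques, N m; "position": TCP position; "tool_rot": TCP orientation; "ft_force": force on the tool from outside, world axes, zero at the start; "wrist_torque": the same for the moment, N m; "grip_width": finger opening in m.
Only numpy, scipy, OpenCV 4.12 (cv2) and the standard library are available. Lean on these libraries where they do the work, as an engineer would, in place of code of your own. Each camera call takes 0.05 s, during which the arm holds its last target.

## Working session

There is one attempt and no reset: what is moved stays moved. The work goes in short steps, Python scripts to look and compute and a tool call to move; the robot and the scene stay as the last step left them, time stands still between calls to the robot, and variables do not carry over. Pictures are saved under pics/ and viewed, and the job is handed in when it is done.

Besides the shell and the picture viewer there is one more tool, called after "Emit:" by a JSON object that holds its "fn" and its "kwargs". servo_tool: Moves the arm, as the interface text tells. Its arguments: {"type":"object","properties":{"rows":{"type":"array","items":{"type":"number"}},"force":{"type":"number"}},"required":["rows"]}

```bash
mkdir -p pics; python3 - <<'E'
from rig import env
import cv2
s=env.observe()
for k,v in s.items(): print(k,v)
for n in ("scene","side","wrist"):
    im=env.get_image(n); cv2.imwrite(f"pics/{n}0.png",im[:,:,::-1])
    print(n,env.camera_model(n))
E
```

```text
time_s 0.0
q [-8.38415141e+01  2.18410198e+01  7.43853034e+01  1.55533461e-03
  8.38591084e+01 -1.23336930e+01]
qvel [-0.01894022 -0.09049039  0.03680808  0.08190363 -0.13668417 -0.01821642]
joint_efforts [ 3.66626000e-04 -4.48465276e+01 -2.31277263e+01 -1.19178630e-04
  4.78472386e-03 -6.48456904e-06]
position [ 0.17443704 -0.52128938  0.23070827]
tool_rot [[-9.48367910e-01 -1.33125271e-04  3.17172335e-01]
 [-3.17172175e-01  1.48535064e-03 -9.48366809e-01]
 [-3.44860542e-04 -9.99998888e-01 -1.45088251e-03]]
ft_force [-0.81498944  0.81162329  0.01055881]
wrist_torque [ 0.03292782  0.03813204 -0.02447719]
grip_width 0.08561171168008644
scene {'camera_matrix': array([[475.31847269,   0.        , 255.22621641],
       [  0.        , 475.31847269, 192.32890628],
       [  0.        ,   0.        ,   1.        ]]), 'R': array([[ 0.35227541,  0.93587374, -0.00650999],
       [ 0.6307799 , -0.24256115, -0.73707585],
       [-0.691389  ,  0.25554733, -0.67577867]]), 't': array([-0.15764192, -0.21869317,  1.85541787])}
side {'camera_matrix': array([[390.15451513,   0.        , 258.48386164],
       [  0.        , 390.15451513, 188.73660588],
       [  0.        ,   0.        ,   1.        ]]), 'R': array([[-0.76594565, -0.64269995, -0.01624901],
       [-0.36470333,  0.45517625, -0.81228447],
       [ 0.52945135, -0.61623969, -0.58303509]]), 't': array([0.38687812, 0.30631336, 1.14306028])}
wrist {'camera_matrix': array([[301.16146986,   0.        , 251.52611637],
       [  0.        , 301.16146986, 190.21310426],
       [  0.        ,   0.        ,   1.        ]]), 'mount': array([[ 4.22906338e-04,  9.66148496e-01,  2.57986250e-01,
        -6.42507402e-02],
       [-6.28774068e-04, -2.57985965e-01,  9.66148460e-01,
        -1.41732191e-01],
       [ 9.99999713e-01, -5.70805372e-04,  4.98385220e-04,
         2.30928442e-04],
       [ 0.00000000e+00,  0.00000000e+00,  0.00000000e+00,
         1.00000000e+00]])}
```

View pics/scene0.png

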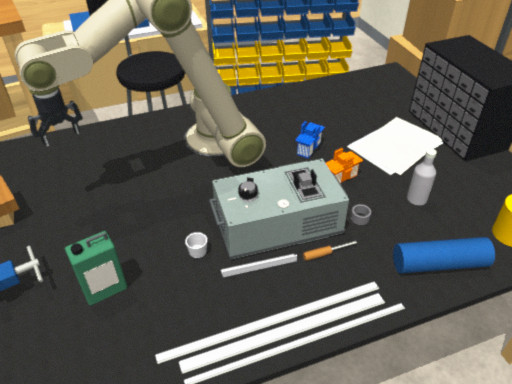

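View pics/side0.png

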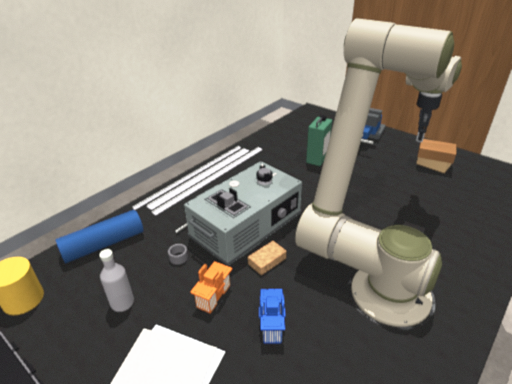

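View pics/wrist0.png

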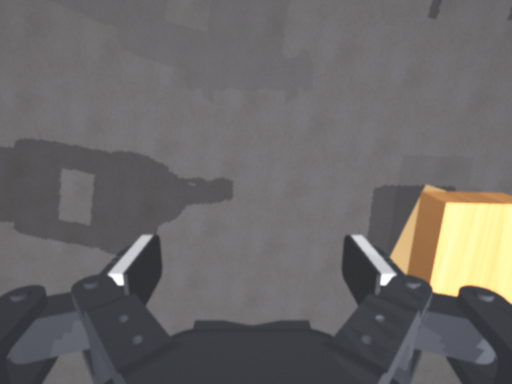

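The scene picture shows the grey extractor at about (280,210), with the port at (248,188) and the cassette at (306,180). Next I'll enlarge both views.

```bash
python3 - <<'E'
import cv2
a=cv2.imread("pics/scene0.png")[150:260,200:360]; cv2.imwrite("pics/scene0c.png",cv2.resize(a,None,fx=5,fy=5,interpolation=cv2.INTER_CUBIC))
a=cv2.imread("pics/side0.png")[150:270,175:315]; cv2.imwrite("pics/side0c.png",cv2.resize(a,None,fx=5,fy=5,interpolation=cv2.INTER_CUBIC))
E
```

```text
(no output)
```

View pics/scene0c.png

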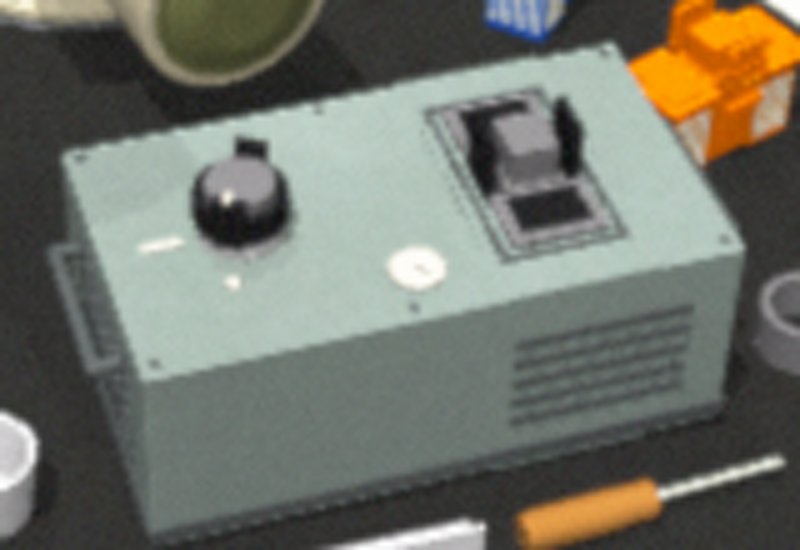

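View pics/side0c.png

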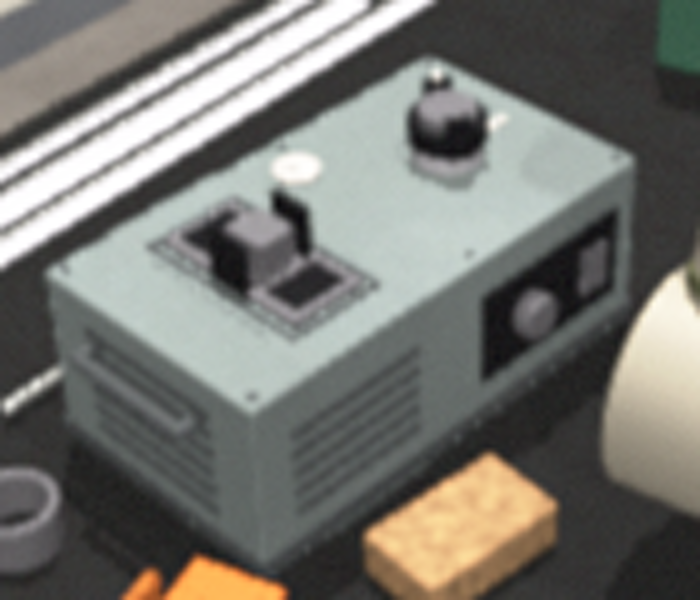

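```bash
cat > h.py <<'E'
import numpy as np, cv2
from scipy.optimize import least_squares
from rig import env
def proj(n,X,s=None):
    c=env.camera_model(n); X=np.atleast_2d(X)
    if n=="wrist":
        M=np.array(c["mount"]); T=np.eye(4); T[:3,:3]=s["tool_rot"]; T[:3,3]=s["position"]
        W=np.linalg.inv(T@M); R,t=W[:3,:3],W[:3,3]
    else: R,t=np.array(c["R"]),np.array(c["t"])
    P=(X@R.T+t)@np.array(c["camera_matrix"]).T
    return P[:,:2]/P[:,2:]
def ray(n,uv,z,s=None):
    c=env.camera_model(n)
    if n=="wrist":
        M=np.array(c["mount"]); T=np.eye(4); T[:3,:3]=s["tool_rot"]; T[:3,3]=s["position"]
        W=np.linalg.inv(T@M); R,t=W[:3,:3],W[:3,3]
    else: R,t=np.array(c["R"]),np.array(c["t"])
    d=R.T@np.linalg.solve(np.array(c["camera_matrix"]),[uv[0],uv[1],1.]); o=-R.T@t
    return o+d*(z-o[2])/d[2]
def Rz(a): return np.array([[np.cos(a),-np.sin(a),0],[np.sin(a),np.cos(a),0],[0,0,1]])
E
python3 - <<'E'
from h import *
C={"pp":(.1,.18),"pm":(.1,-.18),"mp":(-.1,.18),"mm":(-.1,-.18)}
sc={"pm":(148,378),"pp":(743,245),"mm":(65,152),"mp":(615,45)}
sd={"mp":(250,408),"pp":(50,272),"mm":(635,157),"pm":(430,57)}
off={"scene":(200,150),"side":(175,150)}
def px(n,uv): return (np.array(uv)+.5)/5-.5+off[n]
def f(p,full=False):
    r=[]
    for n,d in(("scene",sc),("side",sd)):
        for k,v in d.items():
            X=Rz(p[2])@np.array([*C[k],.15])+[p[0],p[1],0]
            r.append(proj(n,X)[0]-px(n,v))
    return np.ravel(r)
r=least_squares(f,[.5,0,0]); print(r.x,np.degrees(r.x[2])); print(r.fun.reshape(-1,2).round(2))
p=r.x
L=lambda v,z=.15:(Rz(p[2])@np.array([*v,0])+[p[0],p[1],z]).round(4)
print("port",L((0,-.095)),"bay",L((0,.08)))
# ring lug ridge: scene crop no; side ridge (437,75)
Ei=lambda W:(Rz(-p[2])@(W-[p[0],p[1],0])).round(4)
print("ridge side",Ei(ray("side",px("side",(437,75)),.196)))
print("far lug scene top",Ei(ray("scene",px("scene",(252,145)),.196)))
print("bar",Ei(ray("scene",px("scene",(160,244)),.15)),"dot",Ei(ray("scene",px("scene",(233,283)),.15)))
print("block top scene",Ei(ray("scene",px("scene",(525,125)),.182)),"side",Ei(ray("side",px("side",(265,240)),.182)))
E
```

```text
[ 0.52550166  0.04490003 -0.06886802] -3.9458467207080146
[[-1.59  0.8 ]
 [ 0.66  0.74]
 [-1.28 -0.09]
 [-0.58 -0.58]
 [-0.13  1.83]
 [-1.66  0.53]
 [ 0.12  0.69]
 [-0.52  0.22]]
port [ 0.519  -0.0499  0.15  ] bay [0.531  0.1247 0.15  ]
ridge side [ 0.0274 -0.1149  0.196 ]
far lug scene top [-0.0202 -0.0809  0.196 ]
bar [-0.003 -0.142  0.15 ] dot [ 0.0405 -0.1104  0.15  ]
block top scene [-0.0057  0.0824  0.182 ] side [-0.0116  0.0842  0.182 ]
```

```bash
python3 - <<'E'
from h import *
print("can top corners",[ray("scene",u,.19).round(3) for u in((67,247),(107,237),(122,263),(88,276))], "base",ray("scene",(90,302),0).round(3),ray("scene",(125,288),0).round(3))
print("bottle",ray("side",(118,308),0).round(3))
s=env.observe(); print(proj("wrist",[s["position"]],s))
E
```

```text
can top corners [array([ 0.574, -0.55 ,  0.19 ]), array([ 0.576, -0.451,  0.19 ]), array([ 0.675, -0.429,  0.19 ]), array([ 0.686, -0.51 ,  0.19 ])] base [ 0.611 -0.542  0.   ] [ 0.599 -0.446  0.   ]
bottle [0.577 0.539 0.   ]
[[250.95154595 240.26144152]]
```

Emit:
{"fn": "servo_tool", "kwargs": {"rows": [1,0.01,0.014,0.01,0,0,1,1,0.02,0.028,0.01,0,0,3,1,0.023,0.0314,0.01,0,0,3,1,0.023,0.0314,0.01,0,0,3,1,0.023,0.0314,0.01,0,0,3,1,0.023,0.0314,0.01,0,0,3,1,0.023,0.0314,0.01,0,0,3,1,0.023,0.0314,0.01,0,0,3,1,0.023,0.0314,0.005,0,0,3,1,0.023,0.0314,0.005,0,0,3]}}

```text
time_s: 0.98
position: [0.3891, -0.2258, 0.3224]
tool_rot: [[-0.686, 0.001, 0.728], [-0.728, -0.001, -0.686], [-0.0, -1.0, 0.001]]
ft_force: [0.4, -0.3, 0.2]
grip_width: 0.0853
```

Emit:
{"fn": "servo_tool", "kwargs": {"rows": [1,0.023,0.0314,0.0,0,0,3,1,0.023,0.0314,0,0,0,3,1,0.023,0.0314,0,0,0,3,1,0.023,0.0314,0,0,0,3,1,0.023,0.0314,0,0,0,1,1,0.016,0.022,0,0,0,0,1,0,0,0,0,0,0,1,0,0,0,0,0,0]}}

```text
time_s: 1.65
position: [0.5194, -0.0478, 0.3213]
tool_rot: [[-0.505, -0.001, 0.863], [-0.863, 0.0, -0.505], [0.0, -1.0, -0.0]]
ft_force: [-0.4, -0.5, -0.3]
grip_width: 0.0852
```

```bash
cat > look.py <<'E'
import sys
from h import *
tag=sys.argv[1]; cams=sys.argv[2:]
s=env.observe(); 
import pickle; pickle.dump(s,open(f"pics/{tag}.pkl","wb"))
for n in cams:
    im=env.get_image(n)[:,:,::-1]; cv2.imwrite(f"pics/{n}_{tag}.png",im)
    if n=="wrist": cv2.imwrite(f"pics/{n}_{tag}_b.png",cv2.resize(im,(768,576),interpolation=cv2.INTER_CUBIC))
print(s["time_s"],s["position"].round(4),s["tool_rot"].round(3).tolist(),s["q"].round(1),s["ft_force"].round(1),s["wrist_torque"].round(2),s["grip_width"])
E
python3 look.py 1 wrist
```

```text
1.65 [ 0.5194 -0.0478  0.3213] [[-0.505, -0.001, 0.863], [-0.863, 0.0, -0.505], [0.0, -1.0, -0.0]] [-18.3  16.1  68.1  -0.   95.8  12. ] [-0.4 -0.5 -0.3] [-0.02  0.02 -0.01] 0.0852161579551844
```

View pics/wrist_1_b.png

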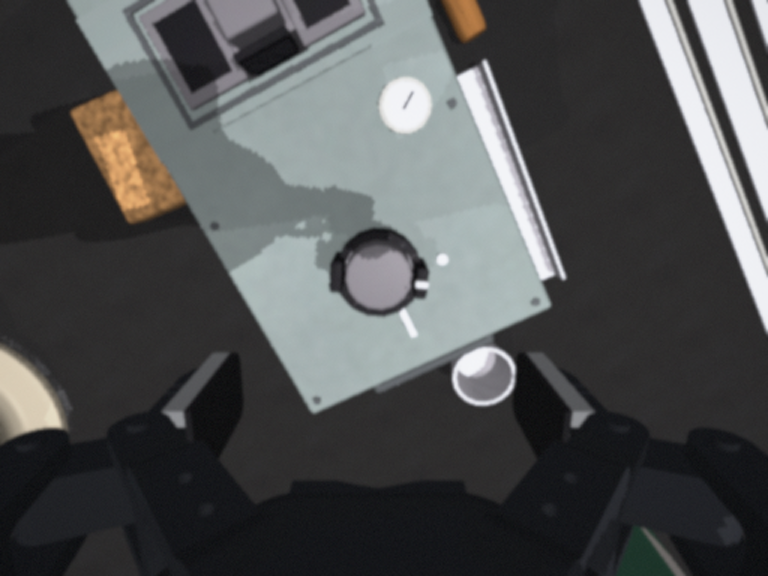

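```bash
python3 - <<'E'
import cv2
im=cv2.imread("pics/wrist_1.png")
cv2.imwrite("pics/w1ring.png",cv2.resize(im[140:240,200:320],None,fx=6,fy=6,interpolation=cv2.INTER_CUBIC))
cv2.imwrite("pics/w1cas.png",cv2.resize(im[0:95,70:260],None,fx=4,fy=4,interpolation=cv2.INTER_CUBIC))
E
```

```text
(no output)
```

View pics/w1ring.png

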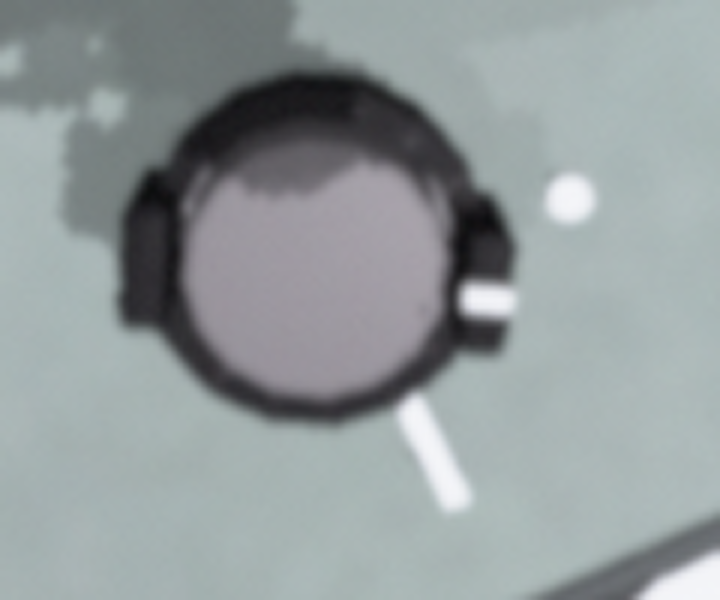

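View pics/w1cas.png

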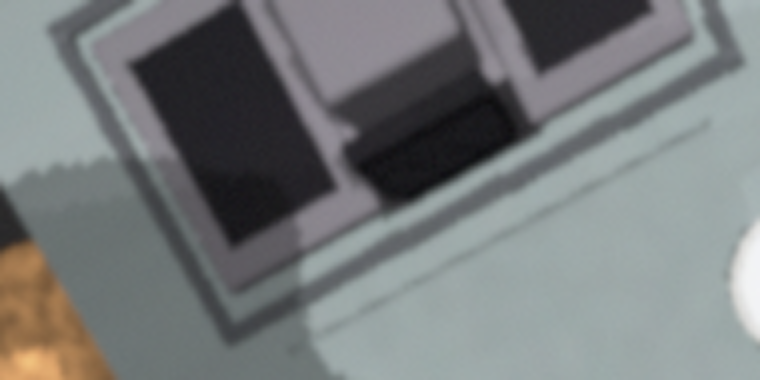

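```bash
python3 - <<'E'
from h import *; import pickle
s=pickle.load(open("pics/1.pkl","rb"))
c6=lambda u:(np.array(u)+.5)/6-.5+[200,140]
b=lambda u:(np.array(u)+.5)/1.5-.5
c4=lambda u:(np.array(u)+.5)/4-.5+[70,0]
w=lambda u,z:ray("wrist",u,z,s)
pc=w(c6((315,263)),.19); print("plug",pc, "diam",w(c6((447,263)),.19)[:2]-w(c6((183,263)),.19)[:2])
a,bb=w(c6((462,298)),.198),w(c6((516,302)),.198); print("ridge",a,bb)
ang=lambda v:np.degrees(np.arctan2(v[1],v[0]))
print("ridge dir",ang(bb-a),"from centre",ang((a+bb)/2-pc))
b1,b2=w(c6((408,400)),.15),w(c6((458,502)),.15); print("bar",b1,b2,ang(b2-b1),ang((b1+b2)/2-pc))
d=w(c6((570,198)),.15); print("dot",d,ang(d-pc),np.linalg.norm((d-pc)[:2]))
# deck corners/screws
C=[w(b((313,411)),.15),w(b((551,304)),.15)]; print("corner -x-y, +x-y",C, ang(C[1]-C[0]), np.linalg.norm(C[1]-C[0]))
# cassette plate outline corners: gasket
for u in((232,340),(738,62)): print("bay edge",w(c4(u),.15))
# pad right: top outer edge
for u in((405,207),(535,130)): print("pad outer/bottom",w(c4(u),.154))
for u in((330,110),(460,38)): print("block top",w(c4(u),.182))
e=[w(c4(u),.15) for u in((232,340),(738,62))]; print(ang(e[1]-e[0]))
E
```

```text
plug [ 0.51845834 -0.04977695  0.19      ] diam [ 0.03542591 -0.020737  ]
ridge [ 0.5359194  -0.06407104  0.198     ] [ 0.5426881  -0.06876088  0.198     ]
ridge dir -34.71700365803882 from centre -38.597214549797414
bar [ 0.5152519  -0.08890851  0.15      ] [ 0.51346133 -0.11079306  0.15      ] -94.67744924498241 -94.68284975441023
dot [ 0.55841621 -0.07077261  0.15      ] -27.719453989210944 0.04513811071488684
corner -x-y, +x-y [array([ 0.41527761, -0.12598809,  0.15      ]), array([ 0.61085928, -0.1399078 ,  0.15      ])] -4.0709246204949725 0.19607638543549943
bay edge [0.45840988 0.08996574 0.15      ]
bay edge [0.5966354  0.08001578 0.15      ]
pad outer/bottom [0.51266553 0.09233382 0.154     ]
pad outer/bottom [0.54812651 0.09072004 0.154     ]
block top [0.51319601 0.108288   0.182     ]
block top [0.54437656 0.10572694 0.182     ]
-4.117248736425714
```

Emit:
{"fn": "servo_tool", "kwargs": {"rows": [1,-0.001,-0.002,-0.02,0,0,-3,1,0,0,-0.035,0,0,-3,1,0,0,-0.035,0,0,0,1,0,0,-0.03,0,0,0,1,0,0,-0.02,0,0,0,1,0,0,-0.015,0,0,0,1,0,0,-0.008,0,0,0,1,0,0,0,0,0,0], "force": 40}}

```text
time_s: 2.37
position: [0.5175, -0.052, 0.1574]
tool_rot: [[-0.596, -0.002, 0.803], [-0.803, 0.001, -0.596], [0.001, -1.0, -0.002]]
ft_force: [-0.8, -0.2, 0.4]
grip_width: 0.0855
```

```bash
python3 look.py 2 wrist side
```

```text
2.3667 [ 0.5175 -0.052   0.1574] [[-0.596, -0.002, 0.803], [-0.803, 0.001, -0.596], [0.001, -1.0, -0.002]] [-18.8  22.8  85.9  -0.   71.4  17.8] [-0.8 -0.2  0.4] [ 0.05 -0.03  0.05] 0.08546432975757891
```

View pics/wrist_2_b.png

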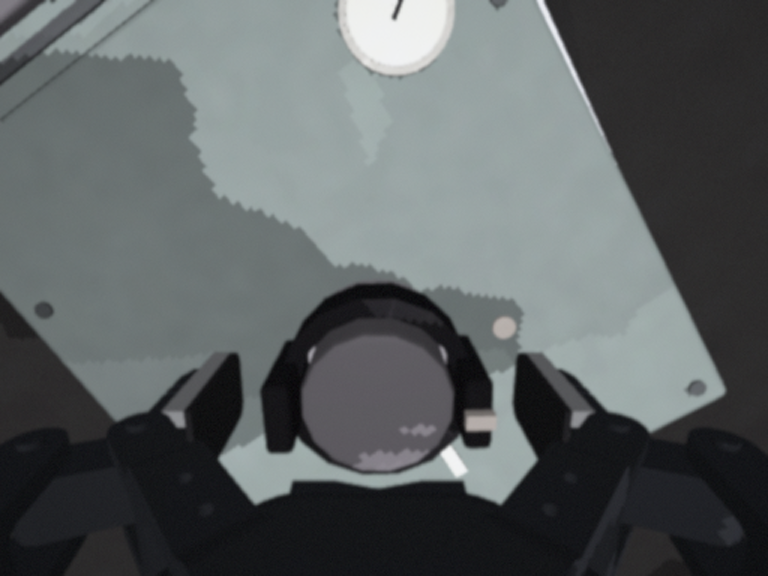

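Emit:
{"fn": "servo_tool", "kwargs": {"rows": [1,0.001,0.002,0,0,0,0,0,0,0,0,0,0,0,0,0,0,0,0,0,0,0,0,0,0,0,0,0,0,0,0,0,0,0,0,0,0,0,0,0,0,0,0,0,0,0,0,0,0], "force": 40}}

```text
time_s: 3.05
position: [0.5195, -0.0492, 0.1593]
tool_rot: [[-0.595, 0.001, 0.804], [-0.804, -0.0, -0.595], [-0.0, -1.0, 0.001]]
ft_force: [-2.7, 0.7, 5.8]
grip_width: 0.0594
```

```bash
python3 look.py 3 wrist
```

```text
3.05 [ 0.5195 -0.0492  0.1593] [[-0.595, 0.001, 0.804], [-0.804, -0.0, -0.595], [-0.0, -1.0, 0.001]] [-18.4  22.8  85.6   0.   71.5  18.1] [-2.7  0.7  5.8] [ 0.16  0.43 -0.01] 0.05942487461182839
```

View pics/wrist_3_b.png

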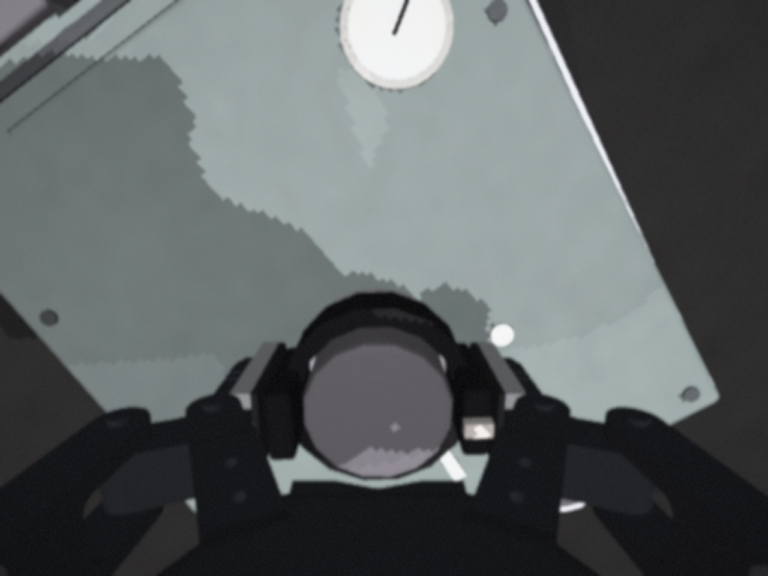

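Emit:
{"fn": "servo_tool", "kwargs": {"rows": [0,0,0,0,0,0,-3,0,0,0,0,0,0,-6,0,0,0,0,0,0,-6,0,0,0,0,0,0,-6,0,0,0,0,0,0,-6,0,0,0,0,0,0,-6,0,0,0,0,0,0,-6,0,0,0,0,0,0,-6,0,0,0,0,0,0,-5,0,0,0,0,0,0,0]}}

```text
time_s: 3.93
position: [0.5203, -0.0505, 0.1593]
tool_rot: [[-0.998, 0.003, 0.056], [-0.056, -0.003, -0.998], [-0.002, -1.0, 0.003]]
ft_force: [1.6, -4.5, 2.3]
grip_width: 0.0596
```

```bash
python3 look.py 4 wrist
```

```text
3.9333 [ 0.5203 -0.0505  0.1593] [[-0.998, 0.003, 0.056], [-0.056, -0.003, -0.998], [-0.002, -1.0, 0.003]] [-18.5  22.8  85.6  -0.1  71.4  68.3] [ 1.6 -4.5  2.3] [-0.79 -0.05 -0.14] 0.05958002080925647
```

View pics/wrist_4_b.png

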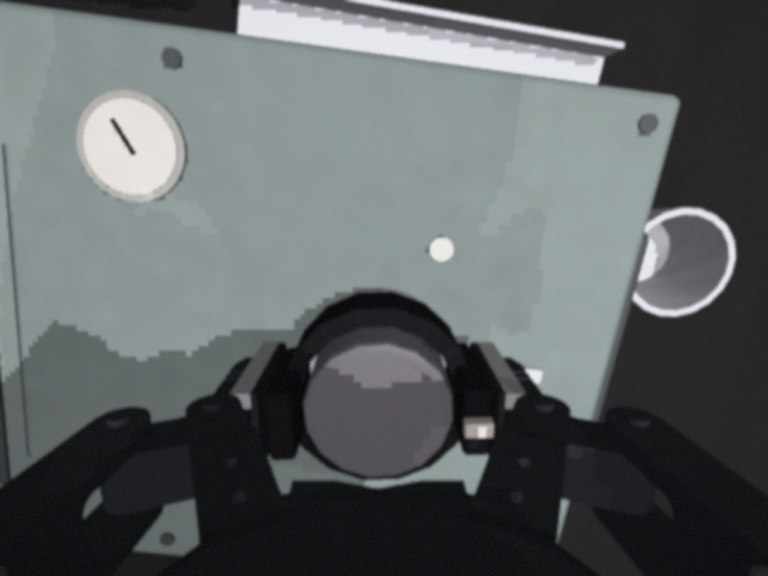

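Emit:
{"fn": "servo_tool", "kwargs": {"rows": [0,0,0,0,0,0,-3,0,0,0,0,0,0,-3,0,0,0,0,0,0,-2,0,0,0,0,0,0,0]}}

```text
time_s: 4.32
position: [0.5203, -0.0508, 0.1593]
tool_rot: [[-0.997, 0.003, -0.081], [0.081, -0.003, -0.997], [-0.003, -1.0, 0.003]]
ft_force: [0.7, -6.8, 1.8]
grip_width: 0.0597
```

```bash
python3 -c "
from rig import env
import numpy as np
s=env.observe(); R=s['tool_rot']; print(np.degrees(np.arctan2(R[1,2],R[0,2])),s['wrist_torque'],s['ft_force'],s['position'])"
```

```text
-94.63133453435509 [-0.99263969 -0.0293547  -0.08578278] [ 0.69325403 -6.84587892  1.78753437] [ 0.52025526 -0.05079726  0.15930363]
```

Torque is still at friction level, so I'll push on until the stop shows.

Emit:
{"fn": "servo_tool", "kwargs": {"rows": [0,0,0,0,0,0,-2,0,0,0,0,0,0,-1,0,0,0,0,0,0,0]}}

```text
time_s: 4.57
position: [0.5202, -0.0509, 0.1593]
tool_rot: [[-0.992, 0.002, -0.127], [0.127, -0.005, -0.992], [-0.003, -1.0, 0.004]]
ft_force: [-0.3, -7.7, 2.9]
grip_width: 0.0594
```

```bash
python3 -c "
from rig import env
import numpy as np
s=env.observe(); R=s['tool_rot']; print(np.degrees(np.arctan2(R[1,2],R[0,2])),s['wrist_torque'],s['ft_force'],s['position'])"; python3 look.py 5 wrist
```

```text
-97.27499269519163 [-1.11424179 -0.02146603  2.54492346] [-0.30321299 -7.66877223  2.90942281] [ 0.52023621 -0.05089626  0.15933093]
4.5667 [ 0.5202 -0.0509  0.1593] [[-0.992, 0.002, -0.127], [0.127, -0.005, -0.992], [-0.003, -1.0, 0.004]] [-18.5  22.8  85.6  -0.2  71.4  78.9] [-0.3 -7.7  2.9] [-1.11 -0.02  2.54] 0.05942451350030448
```

View pics/wrist_5_b.png

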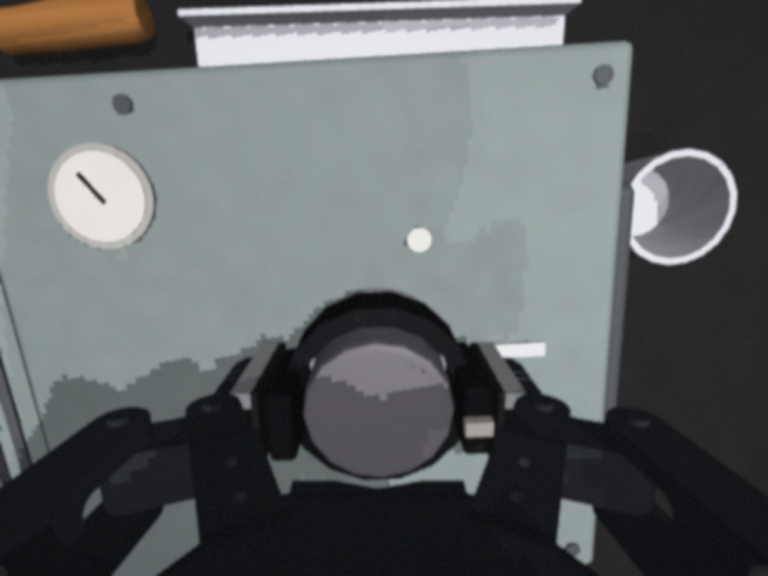

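Emit:
{"fn": "servo_tool", "kwargs": {"rows": [1,0,0,0,0,0,0,1,0,0,0,0,0,0,1,0,0,0,0,0,0,1,0,0,0,0,0,0,1,0,0,0.01,0,0,0,1,0,0,0.03,0,0,0,1,0,0,0.04,0,0,0,1,0,0,0.03,0,0,0,1,0,0,0.02,0,0,0,1,0,0,0,0,0,0]}}

```text
time_s: 5.45
position: [0.5206, -0.0496, 0.2928]
tool_rot: [[-0.991, 0.008, -0.131], [0.131, -0.002, -0.991], [-0.008, -1.0, 0.001]]
ft_force: [-0.3, -0.0, -0.3]
grip_width: 0.0857
```

```bash
python3 look.py 6 wrist scene; python3 - <<'E'
import cv2
im=cv2.imread("pics/wrist_6.png"); print(im.shape)
E
```

```text
5.45 [ 0.5206 -0.0496  0.2928] [[-0.991, 0.008, -0.131], [0.131, -0.002, -0.991], [-0.008, -1.0, 0.001]] [-18.4  16.7  71.9   0.   90.9  79.1] [-0.3 -0.  -0.3] [-0.01 -0.02 -0.04] 0.08569575676036571
(384, 512, 3)
```

View pics/wrist_6_b.png

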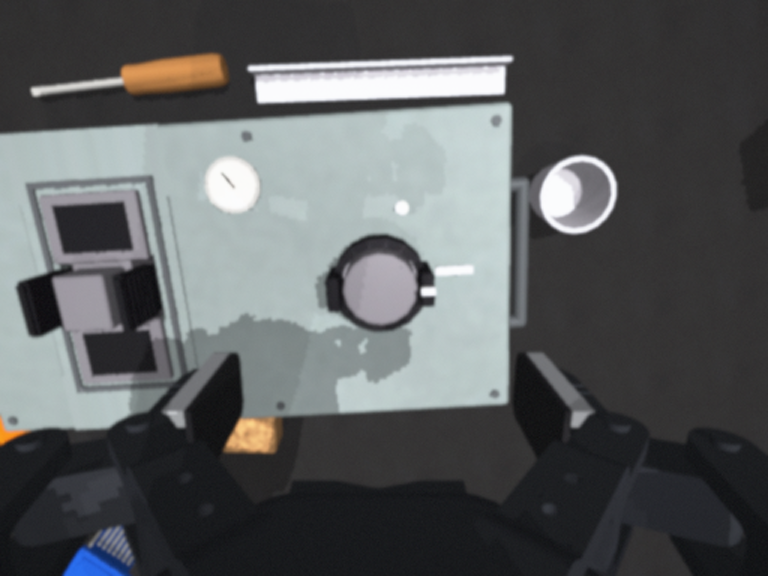

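```bash
python3 - <<'E'
import cv2
im=cv2.imread("pics/wrist_6.png")
cv2.imwrite("pics/w6ring.png",cv2.resize(im[150:230,205:325],None,fx=6,fy=6,interpolation=cv2.INTER_CUBIC))
cv2.imwrite("pics/w6cas.png",cv2.resize(im[110:270,5:135],None,fx=5,fy=5,interpolation=cv2.INTER_CUBIC)[:600*2])
im=cv2.imread("pics/w6cas.png"); print(im.shape); cv2.imwrite("pics/w6cas.png",cv2.resize(im,None,fx=.75,fy=.75))
E
```

```text
(800, 650, 3)
```

View pics/w6ring.png

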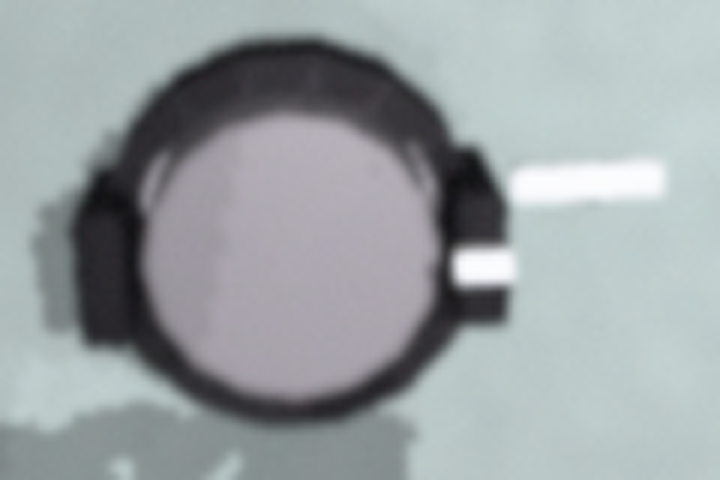

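View pics/w6cas.png

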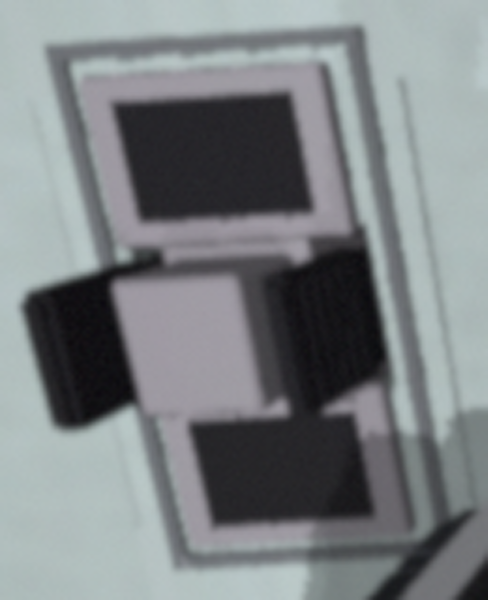

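```bash
python3 - <<'E'
from h import *; import pickle
s=pickle.load(open("pics/6.pkl","rb"))
c6=lambda u:(np.array(u)+.5)/6-.5+[205,150]
c4=lambda u:(np.array(u)+.5)/3.75-.5+[5,110]
w=lambda u,z:ray("wrist",u,z,s)
ang=lambda v:np.degrees(np.arctan2(v[1],v[0]))
pc=w(c6((289.5,255)),.19); print("plug",pc)
for z in(.197,.199):
  a,bb=w(c6((453,268)),z),w(c6((516,266)),z); print("ridge",ang(bb-a),ang((a+bb)/2-pc),a,bb)
b1,b2=w(c6((512,184)),.15),w(c6((664,179)),.15); print("bar",b1,b2,ang(b2-b1),ang((b1+b2)/2-pc))
b=lambda u:(np.array(u)+.5)/1.5-.5
for u in((511,103),(508,403)): print("corner",w(b(u),.15))
B=[w(c4(u),.182) for u in((112,282),(236,273),(262,405),(140,415))]
print(np.array(B).round(4), np.mean(B,0), ang(B[0]-B[1])-180,ang(B[3]-B[2]), ang(B[2]-B[1]),[np.linalg.norm(B[i]-B[i-1]).round(4) for i in range(4)])
# plate corners at z~.153
P=[w(c4(u),.153) for u in((82,78),(325,66),(412,528),(190,545))]
print(np.array(P).round(4), np.mean(P,0),[np.linalg.norm(P[i]-P[i-1]).round(4) for i in range(4)])
# pads tops z=.188: left pad outer top edge, right pad outer top
for n,u in(("Ltop outer",(24,300)),("Ltop outer2",(58,425)),("R inner top",(270,290)),("R",(300,412))): print(n,w(c4(u),.188))
for n,u in(("Rbase",(365,240)),("Rbase2",(390,385))): print(n,w(c4(u),.154))
E
```

```text
plug [ 0.51874663 -0.05126536  0.19      ]
ridge -95.66957563647489 -97.21221688503604 [ 0.51583467 -0.07335446  0.197     ] [ 0.51498514 -0.08191167  0.197     ]
ridge -95.66957563647502 -96.02673095342938 [ 0.51640129 -0.073227    0.199     ] [ 0.51555889 -0.08171231  0.199     ]
bar [ 0.51525301 -0.087312    0.15      ] [ 0.51285063 -0.11173177  0.15      ] -95.6185803039214 -95.55674292084453
corner [ 0.61025596 -0.14179716  0.15      ]
corner [ 0.41423829 -0.12840356  0.15      ]
[[0.5478 0.1348 0.182 ]
 [0.5461 0.1059 0.182 ]
 [0.5142 0.1089 0.182 ]
 [0.5156 0.1382 0.182 ]] [0.53091964 0.12196298 0.182     ] -93.33411840773836 87.33418140075524 174.72503154386058 [np.float64(0.0324), np.float64(0.0289), np.float64(0.0321), np.float64(0.0294)]
[[0.5944 0.1483 0.153 ]
 [0.5894 0.0886 0.153 ]
 [0.4666 0.0975 0.153 ]
 [0.4696 0.1586 0.153 ]] [0.53000797 0.12324253 0.153     ] [np.float64(0.1252), np.float64(0.0599), np.float64(0.1232), np.float64(0.0612)]
Ltop outer [0.54721381 0.15112758 0.188     ]
Ltop outer2 [0.51728035 0.15315407 0.188     ]
R inner top [0.54219202 0.09558631 0.188     ]
R [0.51300571 0.09669849 0.188     ]
Rbase [0.54605602 0.08936258 0.154     ]
Rbase2 [0.50752168 0.09269251 0.154     ]
```

Emit:
{"fn": "servo_tool", "kwargs": {"rows": [1,0.001,0.018,0,0,0,1,1,0.002,0.034,0,0,0,1,1,0.002,0.036,0,0,0,1,1,0.002,0.036,0,0,0,0.3,1,0.002,0.032,0,0,0,0,1,0.001,0.016,0,0,0,0,1,0,0,0,0,0,0,1,0,0,0,0,0,0]}}

```text
time_s: 6.22
position: [0.529, 0.1231, 0.2869]
tool_rot: [[-0.997, -0.003, -0.072], [0.072, -0.0, -0.997], [0.003, -1.0, 0.0]]
ft_force: [0.2, 0.4, -0.8]
grip_width: 0.0854
```

```bash
python3 look.py 7 wrist; python3 - <<'E'
import cv2
im=cv2.imread("pics/wrist_7.png"); cv2.imwrite("pics/w7.png",cv2.resize(im[120:270,165:335],None,fx=4,fy=4,interpolation=cv2.INTER_CUBIC))
E
```

```text
6.2167 [0.529  0.1231 0.2869] [[-0.997, -0.003, -0.072], [0.072, -0.0, -0.997], [0.003, -1.0, 0.0]] [ 0.6 19.3 69.  -0.  91.8 94.7] [ 0.2  0.4 -0.8] [ 0.   -0.    0.04] 0.08535040000775089
```

View pics/w7.png

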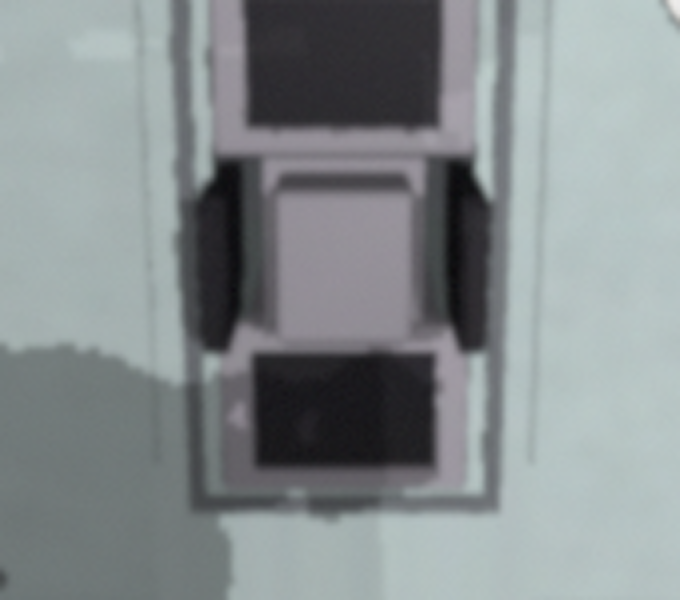

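```bash
python3 - <<'E'
from h import *; import pickle
s=pickle.load(open("pics/7.pkl","rb"))
c=lambda u:(np.array(u)+.5)/4-.5+[165,120]
w=lambda u,z:ray("wrist",u,z,s)
B=np.array([w(c(u),.182) for u in((279,192),(410,192),(414,338),(276,338))]);print(B.round(4),B.mean(0))
P=np.array([w(c(u),.188) for u in((197,200),(492,200),(488,350),(205,350))]);print(P.round(4),P.mean(0))
F=np.array([w(c(u),.15) for u in((195,508),(498,503))]);print(F.round(4),F.mean(0))
E
```

```text
[[0.5477 0.1353 0.182 ]
 [0.5457 0.1082 0.182 ]
 [0.5139 0.1092 0.182 ]
 [0.5161 0.1387 0.182 ]] [0.53087162 0.1228742  0.182     ]
[[0.5484 0.1517 0.188 ]
 [0.5441 0.0919 0.188 ]
 [0.5121 0.0941 0.188 ]
 [0.5164 0.1533 0.188 ]] [0.53024827 0.12275139 0.188     ]
[[0.4627 0.1657 0.15  ]
 [0.4585 0.0895 0.15  ]] [0.46063259 0.1276171  0.15      ]
```

Emit:
{"fn": "servo_tool", "kwargs": {"rows": [1,0.001,0,-0.015,0,0,0,1,0,0,-0.03,0,0,0,1,0,0,-0.03,0,0,0,1,0,0,-0.025,0,0,0,1,0,0,-0.018,0,0,0,1,0,0,-0.01,0,0,0,1,0,0,0,0,0,0,1,0,0,0,0,0,0]}}

```text
time_s: 6.93
position: [0.5304, 0.1216, 0.1601]
tool_rot: [[-0.997, -0.001, -0.075], [0.075, -0.0, -0.997], [0.001, -1.0, 0.0]]
ft_force: [0.2, -0.3, 1.0]
grip_width: 0.0853
```

```bash
python3 look.py 8 wrist
```

```text
6.9333 [0.5304 0.1216 0.1601] [[-0.997, -0.001, -0.075], [0.075, -0.0, -0.997], [0.001, -1.0, 0.0]] [ 0.4 24.8 82.  -0.  73.3 94.7] [ 0.2 -0.3  1. ] [-0.04  0.01 -0.  ] 0.08525045301212353
```

View pics/wrist_8_b.png

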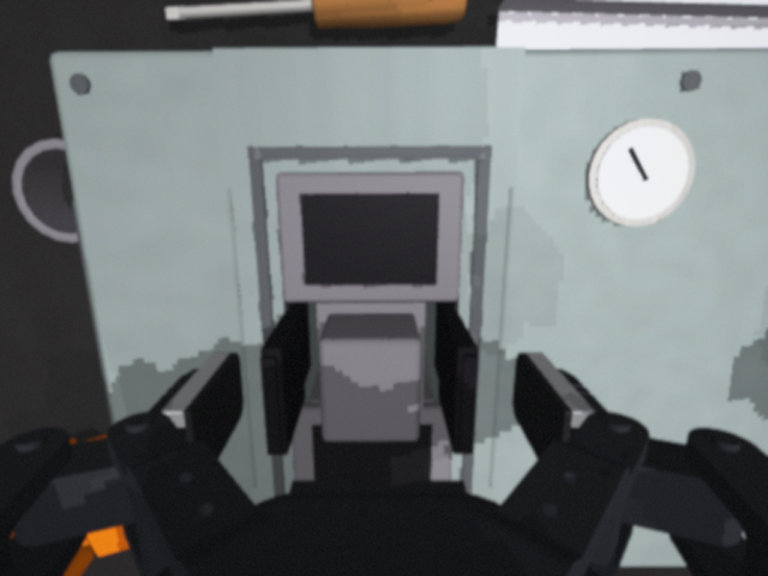

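Emit:
{"fn": "servo_tool", "kwargs": {"rows": [1,0,0.002,-0.002,0,0,0,1,0,0,0,0,0,0]}}

```text
time_s: 7.15
position: [0.5307, 0.1246, 0.1589]
tool_rot: [[-0.997, 0.001, -0.074], [0.074, 0.0, -0.997], [-0.001, -1.0, -0.0]]
ft_force: [-0.5, -0.4, 0.9]
grip_width: 0.0853
```

```bash
python3 look.py 9 wrist; python3 - <<'E'
import cv2
im=cv2.imread("pics/wrist_9.png"); cv2.imwrite("pics/w9.png",cv2.resize(im[190:330,155:355],None,fx=4,fy=4,interpolation=cv2.INTER_CUBIC))
E
```

```text
7.15 [0.5307 0.1246 0.1589] [[-0.997, 0.001, -0.074], [0.074, 0.0, -0.997], [-0.001, -1.0, -0.0]] [ 0.8 24.9 82.   0.  73.  95. ] [-0.5 -0.4  0.9] [ 0.02  0.02 -0.02] 0.08528839293709325
```

View pics/w9.png

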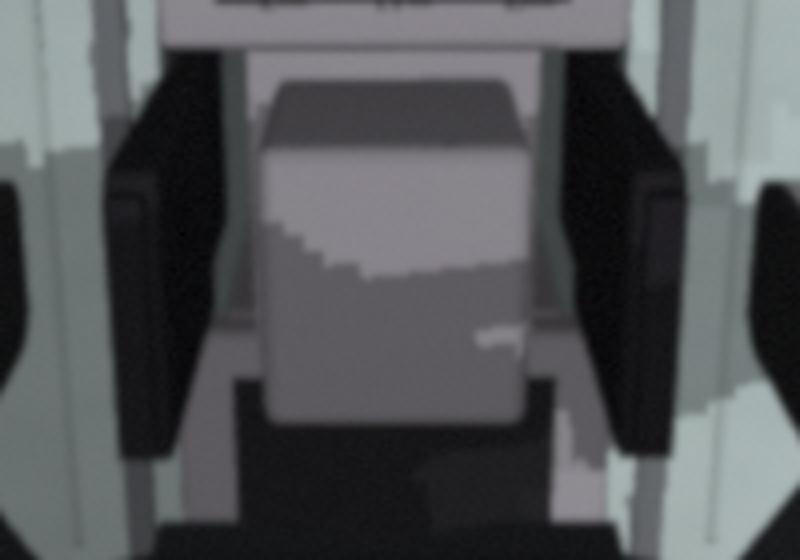

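Emit:
{"fn": "servo_tool", "kwargs": {"rows": [1,0,-0.0009,0,0,0,0,1,0,0,0,0,0,0,0,0,0,0,0,0,0,0,0,0,0,0,0,0,0,0,0,0,0,0,0,0,0,0,0,0,0,0,0,0,0,0,0,0,0,0,0,0,0,0,0,0,0,0,0,0,0,0,0], "force": 45}}

```text
time_s: 7.95
position: [0.531, 0.1238, 0.1601]
tool_rot: [[-0.997, 0.003, -0.073], [0.073, 0.0, -0.997], [-0.003, -1.0, -0.0]]
ft_force: [-1.8, 0.9, 12.3]
grip_width: 0.0435
```

```bash
python3 look.py 10 wrist; python3 - <<'E'
import cv2
im=cv2.imread("pics/wrist_10.png"); cv2.imwrite("pics/w10.png",cv2.resize(im[190:330,155:355],None,fx=4,fy=4,interpolation=cv2.INTER_CUBIC))
E
```

```text
7.95 [0.531  0.1238 0.1601] [[-0.997, 0.003, -0.073], [0.073, 0.0, -0.997], [-0.003, -1.0, -0.0]] [ 0.7 24.8 82.  -0.  73.  94.9] [-1.8  0.9 12.3] [-0.01  0.44  0.05] 0.04353783613758136
```

View pics/w10.png

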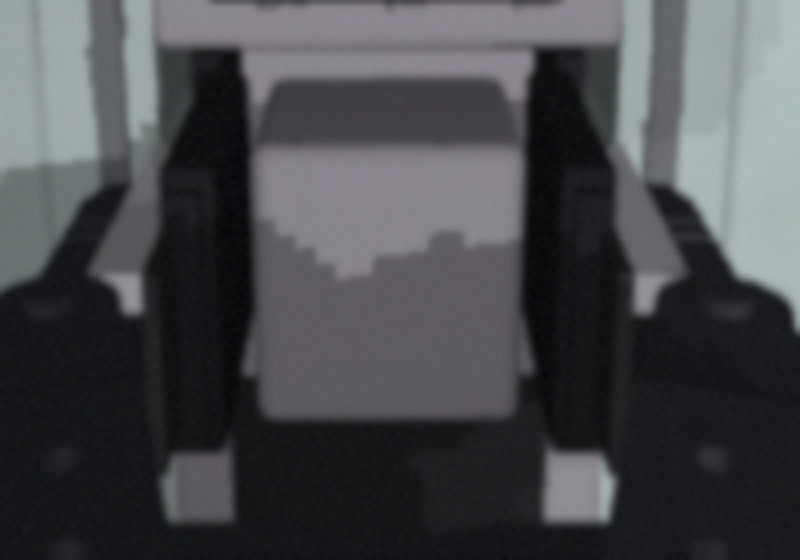

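Emit:
{"fn": "servo_tool", "kwargs": {"rows": [0,0,0,0.004,0,0,0,0,0,0,0.006,0,0,0,0,0,0,0.008,0,0,0,0,0,0,0.008,0,0,0,0,0,0,0,0,0,0], "force": 40}}

```text
time_s: 8.42
position: [0.5312, 0.1238, 0.1861]
tool_rot: [[-0.997, 0.003, -0.073], [0.073, 0.0, -0.997], [-0.003, -1.0, -0.0]]
ft_force: [0.4, 0.2, -1.7]
grip_width: 0.044
```

```bash
python3 look.py 11 side
```

```text
8.4167 [0.5312 0.1238 0.1861] [[-0.997, 0.003, -0.073], [0.073, 0.0, -0.997], [-0.003, -1.0, -0.0]] [ 0.7 23.4 79.6  0.  76.8 94.9] [ 0.4  0.2 -1.7] [-0.01 -0.03 -0.02] 0.043964417750720325
```

View pics/side_11.png

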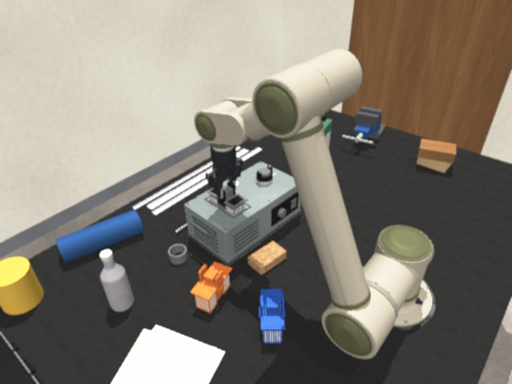

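Emit:
{"fn": "servo_tool", "kwargs": {"rows": [0,0,0,0.006,0,0,0,0,0,0,0.01,0,0,0,0,0,0,0.013,0,0,0,0,0,0,0.015,0,0,0,0,0,0,0.018,0,0,0,0,0,0,0.018,0,0,0,0,0,0,0.018,0,0,0,0,0,0,0.012,0,0,0,0,0,0,0.006,0,0,0,0,0,0,0,0,0,0]}}

```text
time_s: 9.3
position: [0.5307, 0.1238, 0.3014]
tool_rot: [[-0.997, 0.002, -0.073], [0.073, 0.0, -0.997], [-0.002, -1.0, -0.0]]
ft_force: [-0.7, -0.0, -2.2]
grip_width: 0.0437
```

```bash
python3 look.py 12 side scene wrist; python3 - <<'E'
import cv2
a=cv2.imread("pics/side_12.png")[100:270,160:320]; b=cv2.imread("pics/scene_12.png")[100:270,190:370]
cv2.imwrite("pics/s12a.png",cv2.resize(a,None,fx=3.5,fy=3.5,interpolation=cv2.INTER_CUBIC));cv2.imwrite("pics/s12b.png",cv2.resize(b,None,fx=3.5,fy=3.5,interpolation=cv2.INTER_CUBIC))
E
```

```text
9.3 [0.5307 0.1238 0.3014] [[-0.997, 0.002, -0.073], [0.073, 0.0, -0.997], [-0.002, -1.0, -0.0]] [ 0.7 19.  67.2  0.  93.8 94.9] [-0.7 -0.  -2.2] [0.01 0.02 0.02] 0.04371776862514326
```

View pics/s12a.png

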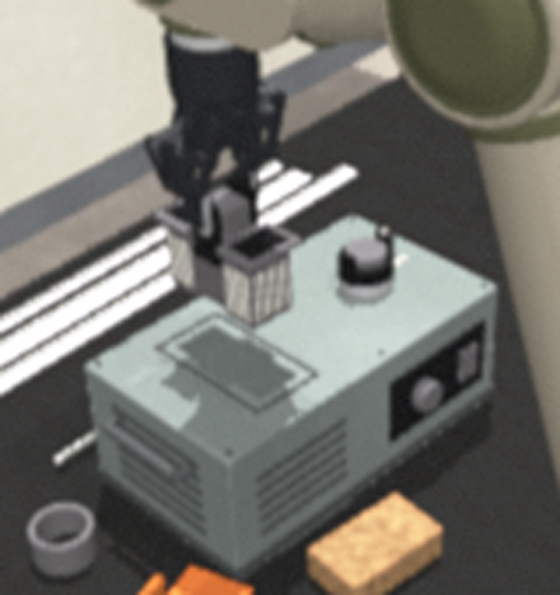

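View pics/s12b.png

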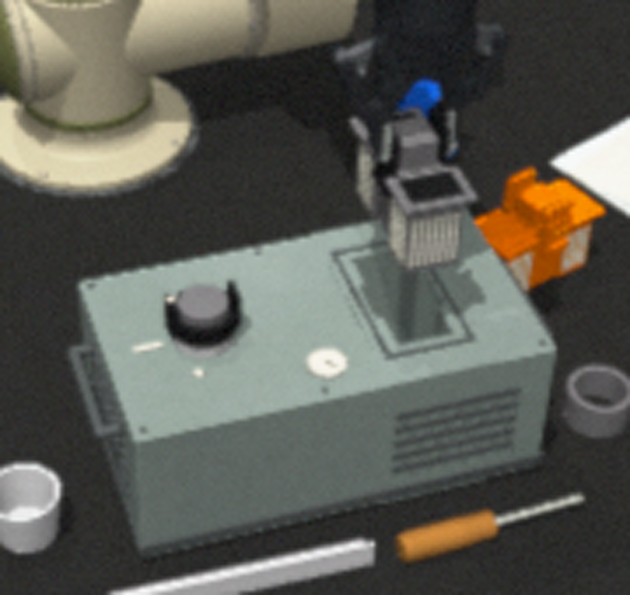

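View pics/wrist_12_b.png

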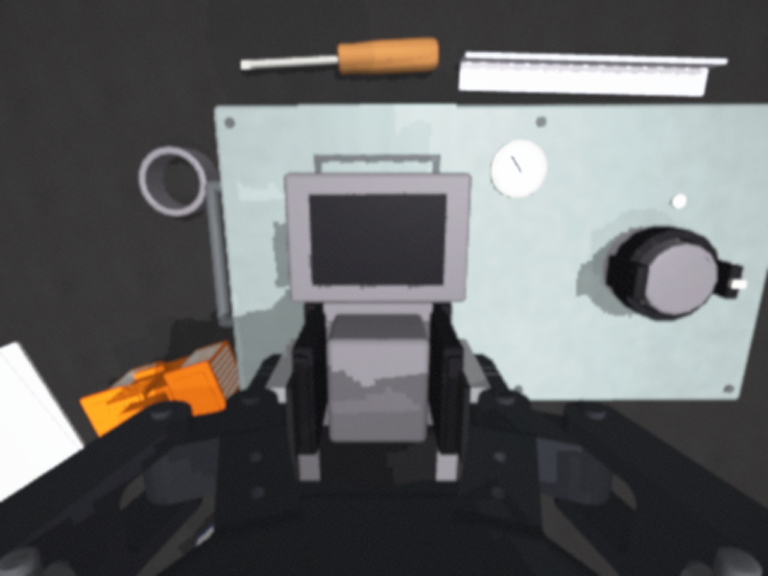

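Emit:
{"fn": "servo_tool", "kwargs": {"rows": [0,0,0,0,0,0,0,0,0,0,0,0,0,0,0,0,0,0,0,0,0,0,0,0,0,0,0,0,0,0,0,0,0,0,0,0,0,0,0,0,0,0]}}

```text
time_s: 9.95
position: [0.5305, 0.1237, 0.3003]
tool_rot: [[-0.997, -0.0, -0.073], [0.073, 0.0, -0.997], [0.0, -1.0, -0.0]]
ft_force: [-0.4, -1.0, -2.2]
grip_width: 0.0434
```

```bash
python3 look.py 13 wrist; python3 - <<'E'
import cv2,numpy as np
from h import *
import pickle
s=pickle.load(open("pics/13.pkl","rb"))
a=cv2.imread("pics/wrist_12.png").astype(int);b=cv2.imread("pics/wrist_13.png").astype(int)
print("diff cassette",np.abs(a-b)[110:300,190:315].mean(), "all",np.abs(a-b).mean())
u=lambda p:(np.array(p)+.5)/1.5-.5
pc=ray("wrist",u((680,279)),.19,s); 
for z in(.197,.199):
  r=ray("wrist",u((738,284)),z,s); print(pc,r,np.degrees(np.arctan2(*(r-pc)[1::-1])))
cv2.imwrite("pics/w13r.png",cv2.resize(cv2.imread("pics/wrist_13.png")[120:230,390:512],None,fx=5,fy=5,interpolation=cv2.INTER_CUBIC))
E
```

```text
9.95 [0.5305 0.1237 0.3003] [[-0.997, -0.0, -0.073], [0.073, 0.0, -0.997], [0.0, -1.0, -0.0]] [ 0.7 19.  67.3  0.  93.7 94.9] [-0.4 -1.  -2.2] [-0.01  0.07 -0.03] 0.043388778084038
diff cassette 1.2266245614035087 all 2.101893107096354
[ 0.51863833 -0.05054466  0.19      ] [ 0.51542464 -0.07860193  0.197     ] -96.53420357291283
[ 0.51863833 -0.05054466  0.19      ] [ 0.5160715  -0.07699286  0.199     ] -95.54325917066676
```

View pics/w13r.png

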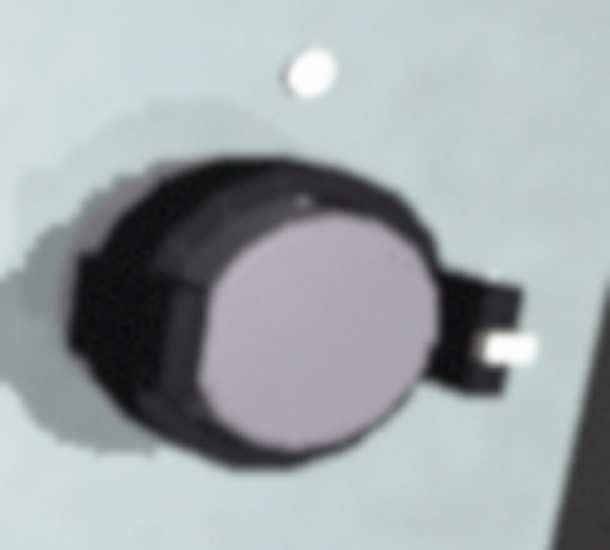

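The ring's ridge still points at the locked mark, and the cassette is held still. I'm handing the job in.

```bash
python3 -c "
from rig import env
print(env.close_job())"
```

```text
the job is handed in; nothing more can be done
None
```

The job is handed in at about 10 s of the 48 s: the lock ring is at its locked stop, and the cassette is out of its bay and held by its squeezed catches.

- **Lock ring:** I turned it clockwise until the wrist torque jumped from about 0.1 to 2.5 N m, which is the hard stop. After letting go, the ridge pointed along the long bar: −95.7° against −95.6°. A rougher reading at the end gave −95.5° to −96.5°.
- **Cassette:** I squeezed both catches evenly and drew it straight up about 140 mm. Its underside is roughly 75 mm above the extractor's top. In the last 0.65 s of holding, the tool had settled about 1 mm lower and the cassette had not slipped in the wrist picture. The tool points straight down.
- **Other things:** In the last scene, side and wrist pictures, the things beside the extractor look to be where they were. I did not check each position by measurement.

**Disagreement:** the gripper reads a 43.5 mm opening, though the pads should be 48 mm apart when fully squeezed. The picture gave about 47 mm, so I put the difference down to give in the fingers and catches.

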